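# Unlock the sprung knife drawer

### The arm

A 6-joint arm with a two-finger parallel gripper is mounted at the origin on the work surface. World frame = base frame: x ahead of the robot, y to its left, z up, the work surface at z = 0. Lengths are in m, angles in rad, forces in N, time in s.
With the tool pointing down it reaches from about 0.325 to 0.775 m from the base axis. Payload 5.5 kg.
Tool frame: the origin (TCP) lies between the finger pads; the fingertips stand manip.tip_reach ahead of it and the grasp point (between the pads) is the TCP (manip.tip_reach is the distance from the TCP to the fingertips, in m); z points along the fingers, y is the line along which they close (so a half turn about z gives the same grasp; the last joint's range is limited). The gripper opens to 85 mm and grips with 20 to 120 N. Pads are 22 mm wide; open, the fingers measure 114 mm over their backs; the gripper's body (76 mm by 85 mm) begins 54 mm behind the grasp point. The pads swing forward as they close: fully open they stand 13 mm farther back than shut.
Start: joints at [-1.295, 0.091, 1.231, -0, 1.82, -0.057], TCP at [0.196, -0.567, 0.25] pointing down, gripper open.
Joint ranges: [-2.87, 2.87], [-0.86, 2.18], [0.17, 2.46], [-1.51, 4.65], [0.06, 2.69], [-2.65, 2.65]. Speed limits (rad/s): [2.57, 2.57, 3.01, 3.14, 3.14, 3.14].

### API

Orientations are given as a unit quaternion [w, x, y, z].
In Python, from plant import manip gives the robot as it stands. The module is installed in compiled form; this text tells all that it offers.
- The arm moves only by the tool servo_tool, never from a script. Its argument "targets" is a list of rows, each an object with "linear": the shift along the tool's x, y, z as a fraction of full scale, a list of three; "twist": the turn, a rotation vector about the tool's x, y, z as a fraction of full scale, a list of three. In form: [{"linear": [dx, dy, dz], "twist": [ax, ay, az]}, ...]. A call has 1 to 20 rows; each row shifts and turns the commanded pose from where the row before left it, along the tool's axes as they then stand; what a row does not reach is not made up. Full scale, the value 1, is 0.04 m for a shift and 4 degrees for a turn. A row lasts 1/10 s, in which the tool goes at most 50 mm and 8.59 degrees, less where a joint would pass 70% of its speed; a pose out of reach is approached as far as the arm can. A call with a number of a shift or a turn outside -1 to 1 is refused whole. A call with a gripper value outside its range is refused whole. "jaw" is the opening, from -1 (shut) to 1 (fully open), set as the call begins (left out, the last holds). The fingers move at their own pace and stop on an object; "squeeze" is the grip in N (left out, the last holds). Time passes only in rows, so rows that do not move let the fingers close. It gives the time, the measured TCP pose, the force, the opening and the grip force at its end, in the units of the state.
- manip.sense(): the state, without advancing time (a new reading comes with each control period).
- manip.camera(name): name is "scene" or "top" or "wrist"; returns a dict with "img" (420x560x3 uint8, red, green, blue), "fx", "fy", "cx", "cy" (pixels), "T" (4x4, takes a point from camera to world coordinates). Camera axes: x right, y up, looking along -z (the intrinsics and any distortion apply to the point x, -y, -z); pixel columns grow to the right and rows downward; lengths in m; the calibration is good to about 2 mm. A picture is of the moment at which its call begins. There is no depth.
- manip.sign_off(): hands the job in; it is judged then, once.
The state is a dict: "clock": time; "q": joint angles; "qvel": joint speeds; "joint_torque": joint torques, N m; "eef_pos": TCP position; "ee_rot": TCP orientation; "wrist_force": force on the tool from outside, world axes, zero at the start; "moment": the same for the moment, N m; "gripper_width": opening from 0.0 (shut) to 1.0 (fully open); "gripper_force": force on a finger pad.
Only numpy, scipy, OpenCV 4.12 (cv2) and the standard library are available. Lean on these libraries where they do the work, as an engineer would, in place of code of your own. Each camera call takes 0.05 s, during which the arm holds its last target. There are 200 camera calls.

### The job

The kitchen's knife drawer is locked. Take the key out of its stand, put it in the lock on top of the knife safe, feel with a light touch for the slot until the key goes fully home, then turn it clockwise until the hidden bolt lets go and the drawer springs out. Do not force the key, leave it standing fully home in the lock, and do not disturb the things standing around.

Things in the scene. Friction and masses are not known exactly. Their poses are not given: they have to be found in the camera images.
- key_grip (a point): Upright key: the centre of its flat black plastic bow (36 mm wide, 10 mm thick, from 37 to 85 mm above the tip), 61 mm above the tip on the key's axis. z up along the key, x along the widths of bow and blade (one plane), y through their thickness: pinch across y. Half a turn about z gives the same key. About 90 g. A small wire loop on top ends 95 mm above the tip.
- key_tip (a point): End of the key's blade, on its axis; axes as key_grip. Upward from it: flat steel blade 20 mm wide, 6 mm thick, 14 mm long; round shank 21 mm in diameter from 14 to 32 mm; shoulder disc 38 mm in diameter from 32 to 37 mm; then the bow.
- key_stand_top (a point): Fixed white block, 64 x 64 x 46 mm tall, in which the key stands; this point is the centre of its top, at the mouth of a round 25 mm hole, z up. The key's shoulder rests on the top, its tip 14 mm above the table; it is loose in the hole: lift it straight up by at least 40 mm.
- lock_mouth (a point): Lock: square steel boss 52 x 52 mm, 12 mm proud of the knife safe's top. The point is the centre of its round hole at the boss's top face, 102 mm above the table. z up, x towards the safe's back. A 45 degree cone, 29 mm wide at the top, narrows to an 22.2 mm bore 3.5 mm down. The key is fully home when its shoulder rests on the boss, tip 32 mm below this point.
- core_face (a point): Centre of the brass lock core's face, 20 mm down the hole; axes fixed, as lock_mouth. Its straight slot (8 mm wide, 16 mm deep, through the axis) starts at an unmeasured angle, within 0.55 rad either way of x. The blade rests on this face until lined up within about 0.05 to 0.1 rad, then can go 12 mm deeper. Core friction is 0.07 N m: pressing hard drags it round with the key.
- bolt_place (a point): Where the hidden bolt is, inside the safe under the lock; axes as lock_mouth. Turning the core clockwise (seen from above) draws it; it lets go when the slot is 0.8 rad clockwise of x, and the core meets a hard stop at 1.15 rad. A press of 5 N and a torque of 0.15 N m are enough; over 35 N of contact force between key and safe, the squeeze of the slot's walls included, counts as forcing.
- knife_safe: Knife safe, a fixed aluminium box 280 (x) x 240 (y) x 90 mm tall; origin at the centre of its underside, z up, the drawer's front on its -x side. The lock is on its flat top, 50 mm from the middle towards -x.
- drawer (a joint): How far the knife drawer is out, m: 0 locked shut, 0.06 fully sprung out towards the safe's -x. Front 230 x 78 mm. A spring pushes it with about 6 N.
- pepper_mill_center (a point): Dark wooden pepper mill, 56 mm in diameter, 130 mm tall; this point is its middle, half-way up. Leave it standing.
- bowl_center (a point): Small steel bowl, 120 mm in diameter, 50 mm tall; this point is its middle, half-way up. Leave it standing.
- spice_jar_center (a point): Amber spice jar with a steel cap, 56 mm in diameter, 90 mm tall; this point is its middle, half-way up. Leave it standing.
There are look-alikes about, which are no part of the job. Leave any green or yellow look-alike of the part that bears key_grip alone.

How it is judged:
By the outcome, as a careful person would: the job done as asked, in the order asked, and still so for the second after the job is handed in, with the robot touching nothing.
It also fails if it takes over 72 s, if anything falls off the work surface, if the arm or the gripper's body presses on something with over 40 N, if the wrist force passes 120 N, or if a joint passes its speed limit or range.

## Working session

There is one attempt and no reset: what is moved stays moved. The work goes in short steps, Python scripts to look and compute and a tool call to move; the robot and the scene stay as the last step left them, time stands still between calls to the robot, and variables do not carry over. Pictures are saved under pics/ and viewed, at most 10 in all, crops included, and the job is handed in when it is done.

Besides the shell and the picture viewer there is one more tool, called after ">>>" as a command line: name --argument value ..., lists and objects as JSON in quotes. servo_tool: Moves the arm, as the interface text tells. Its arguments: {"type":"object","properties":{"targets":{"type":"array"},"jaw":{"type":"number"},"squeeze":{"type":"number"}},"required":["targets"]}

```bash
mkdir -p pics
cat > h.py <<'E'
import numpy as np, cv2
from plant import manip
def snap(n,f):
    c=manip.camera(n); cv2.imwrite('pics/'+f,c['img'][:,:,::-1]); np.savez('pics/'+f+'.npz',**{k:v for k,v in c.items()}); return c
def ray(c,u,v,z):
    T=np.array(c['T']); d=T[:3,:3]@np.array([(u-c['cx'])/c['fx'],-(v-c['cy'])/c['fy'],-1]); o=T[:3,3]
    return o+d*(z-o[2])/d[2]
def proj(c,p):
    T=np.array(c['T']); q=T[:3,:3].T@(np.array(p)-T[:3,3]); return c['cx']+c['fx']*q[0]/-q[2], c['cy']-c['fy']*q[1]/-q[2]
E
python3 - <<'E'
from h import *
for n in('top','scene'):
    c=snap(n,n+'1.png'); print([k for k in c],c['fx'],np.round(c['T'],3).tolist())
s=manip.sense(); print(s, manip.tip_reach)
E
```

```text
['img', 'fx', 'fy', 'cx', 'cy', 'T'] 420.7205800702003 [[-0.024, 0.992, -0.127, 0.467], [-1.0, -0.023, 0.011, 0.003], [0.008, 0.127, 0.992, 1.266], [0.0, 0.0, 0.0, 1.0]]
['img', 'fx', 'fy', 'cx', 'cy', 'T'] 518.2980345102401 [[-0.122, -0.641, 0.757, 1.744], [0.992, -0.075, 0.097, 0.116], [-0.005, 0.764, 0.646, 1.033], [0.0, 0.0, 0.0, 1.0]]
{'clock': 0.1, 'q': array([-1.29467843e+00,  9.17807511e-02,  1.23177420e+00,  2.09119031e-05,
        1.81976972e+00, -5.67116015e-02]), 'qvel': array([ 0.00137279, -0.0020981 , -0.00112376, -0.00185034, -0.00133549,
       -0.00051775]), 'joint_torque': array([ 2.90928438e-03, -4.60218966e+01, -4.19218469e+01, -9.74244813e-06,
        1.06333173e-02, -2.22975251e-05]), 'eef_pos': array([ 0.19597121, -0.56686962,  0.24926065]), 'ee_rot': array([-8.61911962e-04,  9.86184197e-01,  1.65650169e-01, -8.47385257e-05]), 'wrist_force': array([ 0.36139578, -0.49056694,  0.11460598]), 'moment': array([0.01523707, 0.03463754, 0.01463153]), 'gripper_force': 0.0, 'gripper_width': 0.9949457562715187} 0.019
```

View pics/top1.png

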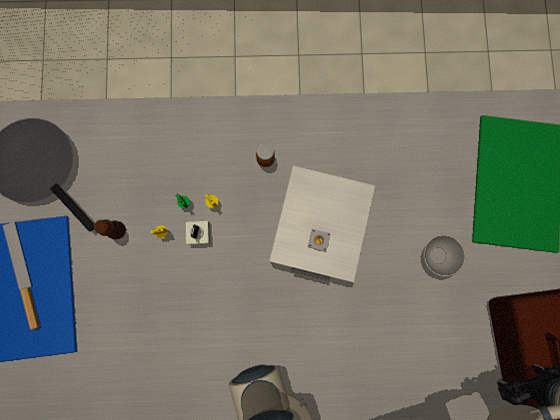

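View pics/scene1.png

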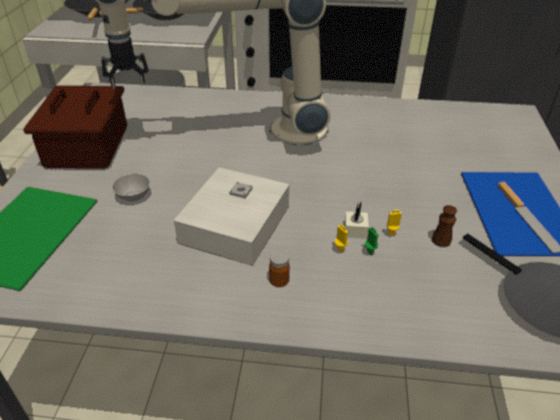

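Top view: the key's white stand is at (197,232), the lock boss at (319,240), and the look-alikes at (160,232), (183,201) and (212,201). The safe's top corners are near (293,166), (375,185), (355,284) and (271,262).

Run:
```python
from h import *
c=dict(np.load('pics/top1.png.npz'))
P=lambda u,v,z:np.round(ray(c,u,v,z),4)
im=c['img']
print('stand',P(197.5,232.5,.046),'lock',P(319,240,.102))
C=[P(u,v,.09) for u,v in((293,166),(375,185),(355,284),(271,262))]
print(C); C=np.array(C); print([np.linalg.norm(C[i]-C[(i+1)%4]) for i in range(4)],'ctr',C.mean(0))
x=(C[0]+C[1]-C[2]-C[3])/2; print('safe yaw',np.arctan2(x[1],x[0]))
for n,u,v in(('y1',160,232),('g',183,201),('y2',212,201)): print(n,P(u,v,.05))
for n,p in (('top',(170,200,225,265)),('lock',(295,215,345,262))):
    pass
a=cv2.resize(im[185:260,145:235],None,fx=5,fy=5,interpolation=cv2.INTER_CUBIC)
b=cv2.resize(im[215:265,295:345],(375,375),interpolation=cv2.INTER_CUBIC)
cv2.imwrite('pics/crop1.png',np.hstack([a[:375],b])[:,:,::-1][:, :800])
```

```text
stand [0.5678 0.2137 0.046 ] lock [ 0.5344 -0.1316  0.102 ]
[array([ 0.7482, -0.0667,  0.09  ]), array([ 0.6876, -0.2984,  0.09  ]), array([ 0.4114, -0.2278,  0.09  ]), array([0.4773, 0.0026, 0.09  ])]
[np.float64(0.2394937368700902), np.float64(0.28508033955360723), np.float64(0.23963924970672063), np.float64(0.279623496866769)] ctr [ 0.581125 -0.147575  0.09    ]
safe yaw -0.25034733550818217
y1 [0.5715 0.3211 0.05  ]
g [0.6606 0.2551 0.05  ]
y2 [0.6587 0.1706 0.05  ]
```

View pics/crop1.png

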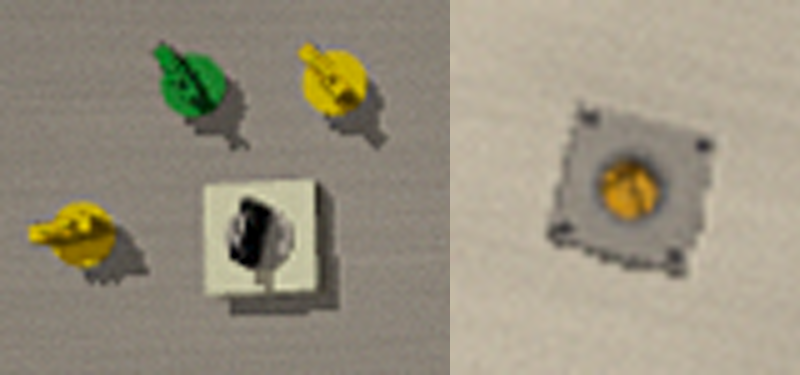

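The key's bow runs roughly along world x and its top leans slightly in the picture. The brass core shows in the boss at the right. I'll move above the stand for a close look.

>>> servo_tool --targets '[{"linear": [0.2,-0.2,0],"twist": [0,0,0]},{"linear": [0.5,-0.5,0],"twist": [0,0,0]},{"linear": [0.76,-0.77,0],"twist": [0,0,0]},{"linear": [0.76,-0.77,0],"twist": [0,0,0]},{"linear": [0.76,-0.77,0],"twist": [0,0,0]},{"linear": [0.76,-0.77,0],"twist": [0,0,0]},{"linear": [0.76,-0.77,0],"twist": [0,0,0]},{"linear": [0.76,-0.77,0],"twist": [0,0,0]},{"linear": [0.76,-0.77,0],"twist": [0,0,0]},{"linear": [0.76,-0.77,0],"twist": [0,0,0]},{"linear": [0.76,-0.77,0],"twist": [0,0,0]},{"linear": [0.76,-0.77,0],"twist": [0,0,0]},{"linear": [0.76,-0.77,0],"twist": [0,0,0]},{"linear": [0.76,-0.77,0],"twist": [0,0,0]},{"linear": [0.76,-0.77,0],"twist": [0,0,0]},{"linear": [0.76,-0.77,0],"twist": [0,0,0]},{"linear": [0.76,-0.77,0],"twist": [0,0,0]},{"linear": [0.76,-0.77,0],"twist": [0,0,0]},{"linear": [0.5,-0.5,0],"twist": [0,0,0]},{"linear": [0.2,-0.2,0],"twist": [0,0,0]}]' --jaw 1

```text
clock: 2.1
eef_pos: [0.5292, 0.1316, 0.2494]
ee_rot: [-0.0, 0.986, 0.167, -0.001]
wrist_force: [-0.7, -0.5, -0.9]
gripper_width: 1.002
gripper_force: 0.0
```

Run:
```python
from h import *
c=snap('wrist','w1.png'); s=manip.sense(); print(s['eef_pos'],s['ee_rot'],s['clock']); print(np.round(c['T'],3).tolist(),c['fx'], proj(c,(.5678,.2137,.046)))
```

```text
[0.52935504 0.1316216  0.24939433] [-4.72738131e-04  9.85925994e-01  1.67180565e-01 -6.07934104e-04] 2.15
[[0.33, 0.911, 0.247, 0.591], [-0.944, 0.319, 0.085, 0.153], [-0.002, -0.261, 0.965, 0.372], [0.0, 0.0, 0.0, 1.0]] 290.15822867576975 (np.float64(220.35311516636165), np.float64(137.85011078597165))
```

View pics/w1.png

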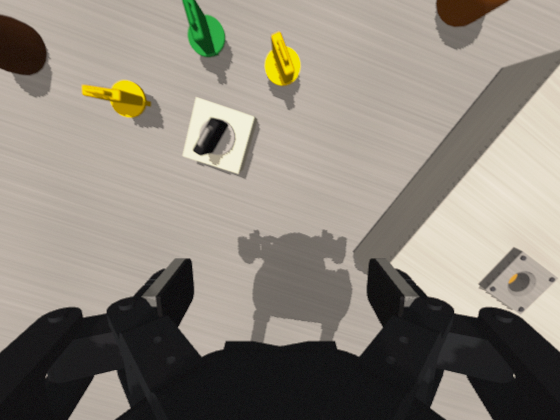

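The wrist view shows the stand top at about (195,98), (257,117), (242,174), (183,154) with the black bow near (210,136). I'll zoom in on it.

Run:
```python
from h import *
c=dict(np.load('pics/w1.png.npz'))
C=np.array([ray(c,u,v,.046) for u,v in((195,98),(257,117),(242,174),(183,154))]); print(C.round(4),C.mean(0)); print([np.linalg.norm(C[i]-C[(i+1)%4]) for i in range(4)])
im=c['img'][90:180,175:265]; cv2.imwrite('pics/crop2.png',cv2.resize(im[:75],(800,600*100//90*0+600),interpolation=cv2.INTER_CUBIC)[:,:,::-1] if 0 else cv2.resize(im,(600,600),interpolation=cv2.INTER_CUBIC)[:,:,::-1])
```

```text
[[0.5979 0.2502 0.046 ]
 [0.6014 0.1828 0.046 ]
 [0.5381 0.1798 0.046 ]
 [0.5376 0.2478 0.046 ]] [0.56877056 0.21513112 0.046     ]
[np.float64(0.06746819727083533), np.float64(0.06335860923038439), np.float64(0.06797275919109237), np.float64(0.06032201981735197)]
```

View pics/crop2.png

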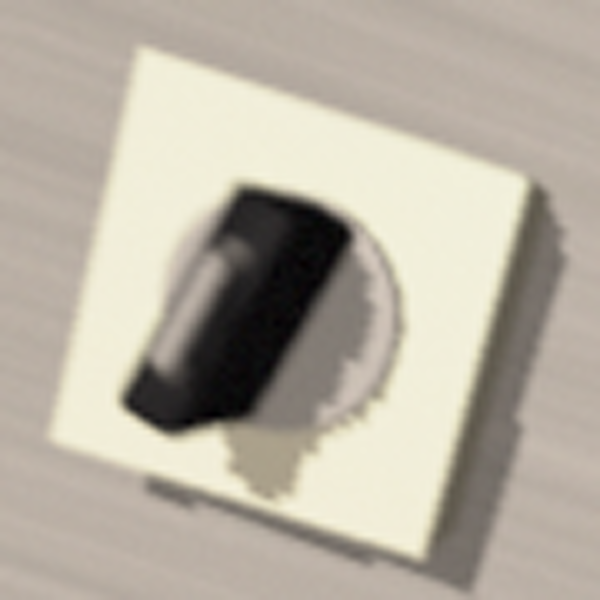

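Run:
```python
from h import *
c=dict(np.load('pics/w1.png.npz'))
R=lambda u,v,z:ray(c,175+(u)/6.667-.5,90+v/6.667-.5,z)
print('stand',np.mean([R(*p,.046) for p in((140,47),(530,180),(425,560),(52,438))],0),'disc',R(284,311,.051))
a,b=R(252,418,.051),R(352,235,.051);d=b-a;print(a,b,np.linalg.norm(d),np.arctan2(d[1],d[0]))
a,b=R(125,405,.099),R(240,185,.099);d=b-a;print(a,b,np.linalg.norm(d),np.arctan2(d[1],d[0]))
a,b=R(155,358,.099),R(215,255,.099);d=b-a;print(a,b,np.linalg.norm(d),np.arctan2(d[1],d[0]))
# lock
for u,v in((519,248),(557,278),(522,311),(480,285)): print(ray(c,u,v,.102))
```

```text
stand [0.56842236 0.21703283 0.046     ] disc [0.56869766 0.21654114 0.051     ]
[0.55081788 0.21680396 0.051     ] [0.58347027 0.20957513 0.051     ] 0.033443000941127565 -0.21787331696570822
[0.55272639 0.22425484 0.099     ] [0.58578695 0.21708855 0.099     ] 0.03382832801633666 -0.2134602742432838
[0.56019655 0.22198534 0.099     ] [0.57599109 0.21784293 0.099     ] 0.01632872291557861 -0.2564915786717668
[ 0.56810842 -0.10669207  0.102     ]
[ 0.55231142 -0.16085116  0.102     ]
[ 0.50694833 -0.14770208  0.102     ]
[ 0.51922308 -0.09055163  0.102     ]
```

>>> servo_tool --targets '[{"linear": [0.54,-0.57,0],"twist": [0,0,0]},{"linear": [0.54,-0.57,0],"twist": [0,0,0]},{"linear": [0.54,-0.56,0],"twist": [0,0,0]},{"linear": [0,0,0],"twist": [0,0,-1]},{"linear": [0,0,0],"twist": [0,0,-1]},{"linear": [0,0,0],"twist": [0,0,-1]},{"linear": [0,0,0],"twist": [0,0,-1]},{"linear": [0,0,0],"twist": [0,0,-1]},{"linear": [0,0,0],"twist": [0,0,-1]},{"linear": [0,0,0],"twist": [0,0,-1]},{"linear": [0,0,0],"twist": [0,0,-1]},{"linear": [0,0,0],"twist": [0,0,-1]},{"linear": [0,0,0],"twist": [0,0,-1]},{"linear": [0,0,0],"twist": [0,0,-1]},{"linear": [0,0,0],"twist": [0,0,-1]},{"linear": [0,0,0],"twist": [0,0,-1]},{"linear": [0,0,0],"twist": [0,0,-1]},{"linear": [0,0,0],"twist": [0,0,-1]},{"linear": [0,0,0],"twist": [0,0,-1]},{"linear": [0,0,0],"twist": [0,0,-1]}]'

```text
clock: 4.15
eef_pos: [0.568, 0.2128, 0.2506]
ee_rot: [0.0, 0.724, 0.689, -0.0]
wrist_force: [-0.6, -0.1, 0.8]
gripper_width: 1.0
gripper_force: 0.0
```

>>> servo_tool --targets '[{"linear": [0,0,0.05],"twist": [0,0,-1]},{"linear": [0,0,0.1],"twist": [0,0,-1]},{"linear": [0,0,0.1],"twist": [0,0,-1]},{"linear": [0,0,0.1],"twist": [0,0,-1]},{"linear": [0,0,0.1],"twist": [0,0,-1]},{"linear": [0,0,0.1],"twist": [0,0,-1]},{"linear": [0,0,0.1],"twist": [0,0,-1]},{"linear": [0,0,0.1],"twist": [0,0,-1]},{"linear": [0,0,0.1],"twist": [0,0,-1]},{"linear": [0,0,0.1],"twist": [0,0,-1]},{"linear": [0,0,0.1],"twist": [0,0,-1]},{"linear": [0,0,0.1],"twist": [0,0,-1]},{"linear": [0,0,0.1],"twist": [0,0,-1]},{"linear": [0,0,0.1],"twist": [0,0,-1]},{"linear": [0,0,0.1],"twist": [0,0,-1]},{"linear": [0,0,0.1],"twist": [0,0,-1]},{"linear": [0,0,0.1],"twist": [0,0,-1]},{"linear": [0,0,0.1],"twist": [0,0,-1]},{"linear": [0,0,0.1],"twist": [0,0,-1]},{"linear": [0,0,0.05],"twist": [0,0,-1]}]'

```text
clock: 6.15
eef_pos: [0.5679, 0.2128, 0.1741]
ee_rot: [-0.0, 0.112, 0.994, -0.0]
wrist_force: [0.5, 0.3, -0.4]
gripper_width: 0.998
gripper_force: 0.0
```

Run:
```python
from h import *
c=snap('wrist','w2.png'); s=manip.sense(); q=s['ee_rot']; print(s['eef_pos'],q,2*np.arctan2(q[2],q[1]),s['q'],s['clock'],np.round(c['T'],3).tolist()); print(proj(c,(.568,.217,.099)),proj(c,(.5344,-.1316,.102)))
```

```text
[0.5678427  0.21276684 0.1738187 ] [-4.34816143e-04  1.10181685e-01  9.93911276e-01 -4.27781442e-04] 2.920780920492303 [ 3.02634153e-01  1.07247694e-01  1.34849001e+00 -4.37497811e-04
  1.68699486e+00 -1.04740091e+00] 6.2 [[0.222, -0.942, -0.253, 0.504], [0.975, 0.214, 0.058, 0.227], [-0.0, -0.259, 0.966, 0.297], [0.0, 0.0, 0.0, 1.0]]
(np.float64(286.4142284065022), np.float64(230.78034225680375)) (np.float64(-178.8500555572743), np.float64(288.6866792843445))
```

View pics/w2.png

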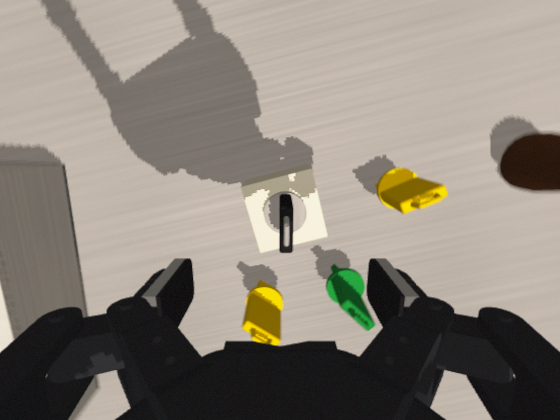

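The bow top is at (286,230), lined up with the fingers and about 4 mm off-centre. I'll correct, descend and grip.

>>> servo_tool --targets '[{"linear": [0.02,0.1,0.1],"twist": [0,0,0]},{"linear": [0,0,0.3],"twist": [0,0,0]},{"linear": [0,0,0.3],"twist": [0,0,0]},{"linear": [0,0,0.3],"twist": [0,0,0]},{"linear": [0,0,0.3],"twist": [0,0,0]},{"linear": [0,0,0.3],"twist": [0,0,0]},{"linear": [0,0,0.3],"twist": [0,0,0]},{"linear": [0,0,0.2],"twist": [0,0,0]},{"linear": [0,0,0.2],"twist": [0,0,0]},{"linear": [0,0,0.1],"twist": [0,0,0]},{"linear": [0,0,0],"twist": [0,0,0]}]'

```text
clock: 7.3
eef_pos: [0.5683, 0.2182, 0.0776]
ee_rot: [-0.0, 0.113, 0.994, -0.0]
wrist_force: [0.9, 0.7, 0.2]
gripper_width: 1.001
gripper_force: 0.0
```

>>> servo_tool --targets '[{"linear": [0,0,0],"twist": [0,0,0]},{"linear": [0,0,0],"twist": [0,0,0]},{"linear": [0,0,0],"twist": [0,0,0]},{"linear": [0,0,0],"twist": [0,0,0]},{"linear": [0,0,0],"twist": [0,0,0]},{"linear": [0,0,0],"twist": [0,0,0]},{"linear": [0,0,0],"twist": [0,0,0]},{"linear": [0,0,0],"twist": [0,0,0]},{"linear": [0,0,0],"twist": [0,0,0]},{"linear": [0,0,0],"twist": [0,0,0]}]' --jaw -1 --squeeze 40

```text
clock: 8.3
eef_pos: [0.5686, 0.2183, 0.0785]
ee_rot: [0.0, 0.113, 0.994, 0.0]
wrist_force: [-0.2, -0.9, 1.5]
gripper_width: 0.109
gripper_force: 41.1
```

>>> servo_tool --targets '[{"linear": [0,0,-0.1],"twist": [0,0,0]},{"linear": [0,0,-0.3],"twist": [0,0,0]},{"linear": [0,0,-0.5],"twist": [0,0,0]},{"linear": [0,0,-0.6],"twist": [0,0,0]},{"linear": [0,0,-0.6],"twist": [0,0,0]},{"linear": [0,0,-0.6],"twist": [0,0,0]},{"linear": [0,0,-0.4],"twist": [0,0,0]},{"linear": [-0.05,-0.3,0],"twist": [0,0,0]},{"linear": [-0.1,-0.7,0],"twist": [0,0,0]},{"linear": [-0.1,-0.8,0],"twist": [0,0,0]},{"linear": [-0.1,-0.8,0],"twist": [0,0,0]},{"linear": [-0.1,-0.8,0],"twist": [0,0,0]},{"linear": [-0.1,-0.8,0],"twist": [0,0,0]},{"linear": [-0.1,-0.8,0],"twist": [0,0,0]},{"linear": [-0.1,-0.8,0],"twist": [0,0,0]},{"linear": [-0.1,-0.7,0],"twist": [0,0,0]},{"linear": [-0.1,-0.4,0],"twist": [0,0,0]},{"linear": [-0.1,-0.2,0],"twist": [0,0,0]},{"linear": [-0.1,-0.1,0],"twist": [0,0,0]},{"linear": [0,0,0],"twist": [0,0,0]}]'

```text
clock: 10.3
eef_pos: [0.5493, -0.0725, 0.2018]
ee_rot: [-0.0, 0.113, 0.994, 0.0]
wrist_force: [0.5, -0.2, -1.0]
gripper_width: 0.112
gripper_force: 40.7
```

Run:
```python
from h import *
c=snap('wrist','w3.png'); s=manip.sense(); q=s['ee_rot']; print(s['eef_pos'],q,2*np.arctan2(q[2],q[1]),s['q'],s['clock'],s['wrist_force'],s['moment']); print(proj(c,(.535,-.13,.102)),proj(c,s['eef_pos']-[0,0,.064]))
im=c['img'][100:280,20:340] ; cv2.imwrite('pics/w3s.png',cv2.resize(c['img'],(800,600),interpolation=cv2.INTER_CUBIC)[:,:,::-1])
```

```text
[ 0.5491631  -0.07204631  0.20196455] [-2.63781357e-04  1.12278633e-01  9.93676696e-01  2.49063078e-04] 2.916560863052929 [-1.92137440e-01 -3.70884824e-02  1.44646668e+00  4.60616819e-04
  1.73277995e+00 -1.53782782e+00] 10.35 [-0.00322364  0.28451022 -0.95036139] [-0.06839601  0.03518782 -0.00194509]
(np.float64(206.28018066138281), np.float64(220.8588464151538)) (np.float64(281.1770711300526), np.float64(236.86190904414127))
```

View pics/w3s.png

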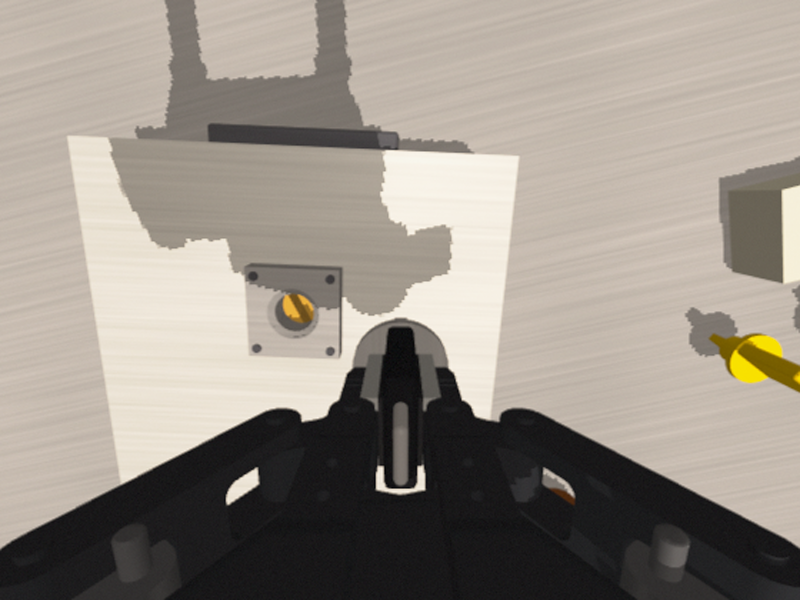

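The brass core with a dark slot shows at (297,308) of the enlarged view, and the boss is centred near (294,312). A zoom should give the slot's angle.

Run:
```python
from h import *
c=dict(np.load('pics/w3.png.npz'))
s=560/800
C=np.array([ray(c,(u+.5)*s-.5,(v+.5)*s-.5,.102) for u,v in((247,264),(342,268),(340,358),(249,355))]);print(C.mean(0),[np.linalg.norm(C[i]-C[(i+1)%4]) for i in range(4)])
x=(C[2]+C[3]-C[0]-C[1])/2; print('yaw',np.arctan2(x[1],x[0]))
C=np.array([ray(c,(u+.5)*s-.5,(v+.5)*s-.5,.09) for u,v in((67,136),(519,156))]);d=C[1]-C[0];print('front',C,np.arctan2(d[1],d[0])-np.pi/2,np.linalg.norm(d),C.mean(0)+.09*np.array([d[1],-d[0],0])/np.linalg.norm(d))
im=c['img'][180:255,168:243]; cv2.imwrite('pics/crop3.png',cv2.resize(im,(600,600),interpolation=cv2.INTER_CUBIC)[:,:,::-1])
```

```text
[ 0.53320197 -0.12966191  0.102     ] [np.float64(0.0513493958832305), np.float64(0.05235375308994443), np.float64(0.05217274063602543), np.float64(0.05274053548954475)]
yaw -0.29094469416390334
front [[ 0.41610685 -0.22265906  0.09      ]
 [ 0.47913323  0.00827629  0.09      ]] -0.2664294249523784 0.23938140400966978 [ 0.53444458 -0.13088735  0.09      ]
```

View pics/crop3.png

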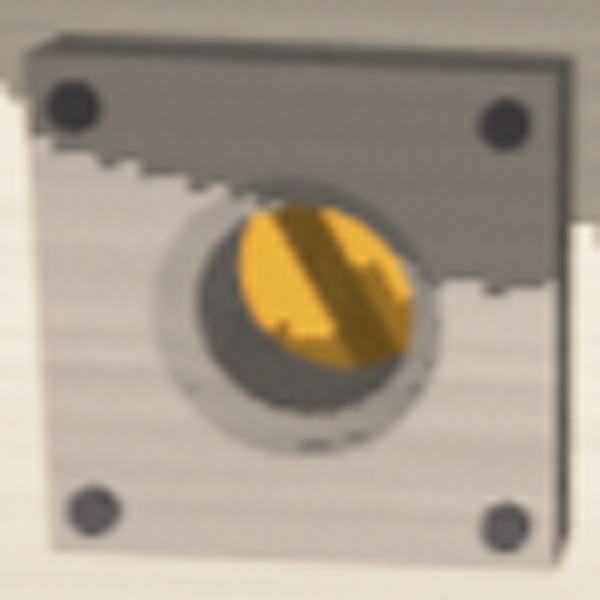

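Run:
```python
from h import *
c=dict(np.load('pics/w3.png.npz'))
R=lambda u,v,z:ray(c,168+(u+.5)/8-.5,180+(v+.5)/8-.5,z)
print('hole',R(296,317,.102), 'boss',np.mean([R(*p,.102) for p in((27,50),(568,62),(555,562),(52,548))],0))
for a,b in(((272,212),(350,358)),((318,210),(400,345)),((295,211),(375,352))):
    d=R(*a,.082)-R(*b,.082); w=np.arctan2(d[1],d[0]); print('slot yaw',w, w+np.pi,R(*a,.082))
cam=proj(c,manip.sense()['eef_pos'])
# slot line distance from the hole centre
```

```text
hole [ 0.53336152 -0.13093662  0.102     ] boss [ 0.53304273 -0.13034175  0.102     ]
slot yaw -2.9436331597678915 0.1979594938219016 [ 0.52588918 -0.1365831   0.082     ]
slot yaw -2.881883778449752 0.25970887514004115 [ 0.52677944 -0.13170766  0.082     ]
slot yaw -2.915012627173659 0.22658002641613395 [ 0.52633436 -0.13414512  0.082     ]
```

Run:
```python
from h import *
c=dict(np.load('pics/w3.png.npz')); s=manip.sense(); e=s['eef_pos']; s_=.7
y=2.9166; X=np.array([np.cos(y),np.sin(y),0]);Y=np.array([np.sin(y),-np.cos(y),0])
for u,v in((400,318),(355,352),(446,352)):
    p=ray(c,(u+.5)*s_-.5,(v+.5)*s_-.5,e[2]-.0275); d=p-e; print(d@X*1e3,d@Y*1e3)
d=np.array([.5333,-.1307,.0])-e; print('to lock tool',d@X/.04,d@Y/.04, s['clock'])
```

```text
21.058128281055122 -0.9222579732715772
7.362937679151698 -18.308159494789468
7.354647827128432 16.853320791467322
to lock tool 0.059442283205332666 -1.5178602884218726 10.35
```

>>> servo_tool --targets '[{"linear": [0.03,-0.3,0],"twist": [0,0,0]},{"linear": [0,-0.5,0],"twist": [0,0,0]},{"linear": [0,-0.5,0],"twist": [0,0,0]},{"linear": [0,-0.21,0],"twist": [0,0,0]},{"linear": [0,0,0],"twist": [0,0,-0.5]},{"linear": [0,0,0],"twist": [0,0,-1]},{"linear": [0,0,0],"twist": [0,0,-1]},{"linear": [0,0,0],"twist": [0,0,-1]},{"linear": [0,0,0.2],"twist": [0,0,-1]},{"linear": [0,0,0.2],"twist": [0,0,-1]},{"linear": [0,0,0.2],"twist": [0,0,-0.97]},{"linear": [0,0,0.2],"twist": [0,0,0]},{"linear": [0,0,0.1],"twist": [0,0,0]},{"linear": [0,0,0],"twist": [0,0,0]},{"linear": [0,0,0],"twist": [0,0,0]}]'

```text
clock: 11.85
eef_pos: [0.5343, -0.1312, 0.1665]
ee_rot: [0.0, -0.112, 0.994, -0.0]
wrist_force: [0.5, -0.2, -0.9]
gripper_width: 0.114
gripper_force: 40.7
```

Run:
```python
from h import *
s=manip.sense(); q=s['ee_rot']; print(s['eef_pos'],2*np.arctan2(q[2],q[1])%6.283-np.pi,s['q'],s['wrist_force'],s['moment'],s['clock'])
c=snap('top','t2.png'); c2=snap('scene','s2.png')
a=cv2.resize(c['img'][205:275,285:355],(400,400),interpolation=cv2.INTER_CUBIC)
u,v=map(int,proj(c2,(.533,-.131,.12)));print(u,v)
b=cv2.resize(c2['img'][v-40:v+30,u-35:u+35],(400,400),interpolation=cv2.INTER_CUBIC)
cv2.imwrite('pics/c4.png',np.hstack([a,b])[:,:,::-1])
```

```text
[ 0.53429158 -0.13124077  0.16654637] 0.22530131932335706 [-3.02727812e-01 -4.38119794e-02  1.51555843e+00  4.02645150e-05
  1.66954739e+00 -2.09882148e+00] [ 0.45144219 -0.23721403 -0.9230943 ] [ 0.04732936 -0.00423259  0.00458587] 11.85
239 183
```

View pics/c4.png

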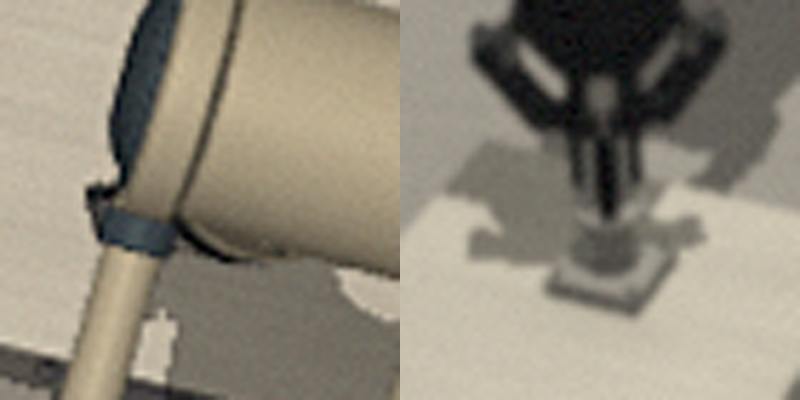

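The key stands over the boss hole: the right half shows its shank at about (605,250) above the boss. I'll lower it gently.

>>> servo_tool --targets '[{"linear": [0,0,0.05],"twist": [0,0,0]},{"linear": [0,0,0.05],"twist": [0,0,0]},{"linear": [0,0,0.05],"twist": [0,0,0]},{"linear": [0,0,0.05],"twist": [0,0,0]},{"linear": [0,0,0],"twist": [0,0,0]},{"linear": [0,0,0],"twist": [0,0,0]}]'

```text
clock: 12.55
eef_pos: [0.5342, -0.1312, 0.1581]
ee_rot: [-0.0, -0.113, 0.994, 0.0]
wrist_force: [0.0, 0.2, -1.0]
gripper_width: 0.111
gripper_force: 40.7
```

>>> servo_tool --targets '[{"linear": [0,0,0.05],"twist": [0,0,0]},{"linear": [0,0,0.05],"twist": [0,0,0]},{"linear": [0,0,0.05],"twist": [0,0,0]},{"linear": [0,0,0.025],"twist": [0,0,0]},{"linear": [0,0,0],"twist": [0,0,0]},{"linear": [0,0,0],"twist": [0,0,0]}]'

```text
clock: 13.15
eef_pos: [0.5342, -0.1313, 0.1513]
ee_rot: [-0.0, -0.113, 0.994, -0.0]
wrist_force: [0.1, -0.2, -0.3]
gripper_width: 0.113
gripper_force: 40.7
```

>>> servo_tool --targets '[{"linear": [0,0,0.025],"twist": [0,0,0]},{"linear": [0,0,0.025],"twist": [0,0,0]},{"linear": [0,0,0],"twist": [0,0,0]},{"linear": [0,0,0],"twist": [0,0,0]}]'

```text
clock: 13.55
eef_pos: [0.5342, -0.1313, 0.1492]
ee_rot: [-0.0, -0.113, 0.994, 0.0]
wrist_force: [0.6, 0.1, -1.5]
gripper_width: 0.113
gripper_force: 40.7
```

>>> servo_tool --targets '[{"linear": [0,0,0.02],"twist": [0,0,0]},{"linear": [0,0,0],"twist": [0,0,0]}]'

```text
clock: 13.75
eef_pos: [0.5342, -0.1313, 0.1484]
ee_rot: [-0.0, -0.113, 0.994, 0.0]
wrist_force: [-0.6, -0.1, -1.1]
gripper_width: 0.111
gripper_force: 40.7
```

>>> servo_tool --targets '[{"linear": [0,0,0.02],"twist": [0,0,0]},{"linear": [0,0,0.02],"twist": [0,0,0]},{"linear": [0,0,0],"twist": [0,0,0]}]'

```text
clock: 14.05
eef_pos: [0.5341, -0.1313, 0.1467]
ee_rot: [-0.0, -0.113, 0.994, 0.0]
wrist_force: [0.0, 0.7, -1.4]
gripper_width: 0.111
gripper_force: 40.7
```

>>> servo_tool --targets '[{"linear": [0,0,0.02],"twist": [0,0,0]},{"linear": [0,0,0],"twist": [0,0,0]}]'

```text
clock: 14.25
eef_pos: [0.5342, -0.1313, 0.146]
ee_rot: [-0.0, -0.113, 0.994, 0.0]
wrist_force: [-0.2, -0.8, -1.2]
gripper_width: 0.112
gripper_force: 40.7
```

>>> servo_tool --targets '[{"linear": [0,0,0.02],"twist": [0,0,0]},{"linear": [0,0,0],"twist": [0,0,0]}]'

```text
clock: 14.45
eef_pos: [0.5342, -0.1312, 0.1451]
ee_rot: [-0.0, -0.113, 0.994, 0.0]
wrist_force: [0.8, 0.8, -1.4]
gripper_width: 0.109
gripper_force: 40.7
```

>>> servo_tool --targets '[{"linear": [0,0,0.02],"twist": [0,0,0]},{"linear": [0,0,0],"twist": [0,0,0]}]'

```text
clock: 14.65
eef_pos: [0.5342, -0.1313, 0.1443]
ee_rot: [-0.0, -0.113, 0.994, 0.0]
wrist_force: [-0.4, -0.6, -0.2]
gripper_width: 0.113
gripper_force: 40.7
```

>>> servo_tool --targets '[{"linear": [0,0,0.015],"twist": [0,0,0]},{"linear": [0,0,0],"twist": [0,0,0]}]'

```text
clock: 14.85
eef_pos: [0.5342, -0.1313, 0.1438]
ee_rot: [-0.0, -0.113, 0.994, 0.0]
wrist_force: [0.2, -0.5, -1.1]
gripper_width: 0.113
gripper_force: 40.7
```

>>> servo_tool --targets '[{"linear": [0,0,0.02],"twist": [0,0,0]},{"linear": [0,0,0.02],"twist": [0,0,0]},{"linear": [0,0,0],"twist": [0,0,0]}]'

```text
clock: 15.15
eef_pos: [0.5341, -0.1312, 0.1421]
ee_rot: [-0.0, -0.113, 0.994, 0.0]
wrist_force: [-0.1, -0.6, -1.3]
gripper_width: 0.111
gripper_force: 40.7
```

>>> servo_tool --targets '[{"linear": [0,0,0.02],"twist": [0,0,0]},{"linear": [0,0,0.02],"twist": [0,0,0]},{"linear": [0,0,0],"twist": [0,0,0]}]'

```text
clock: 15.45
eef_pos: [0.5341, -0.1313, 0.1405]
ee_rot: [-0.0, -0.113, 0.994, 0.0]
wrist_force: [-0.3, -0.3, -0.8]
gripper_width: 0.113
gripper_force: 40.7
```

>>> servo_tool --targets '[{"linear": [0,0,0.025],"twist": [0,0,0]},{"linear": [0,0,0.025],"twist": [0,0,0]},{"linear": [0,0,0.025],"twist": [0,0,0]},{"linear": [0,0,0],"twist": [0,0,0]}]'

```text
clock: 15.85
eef_pos: [0.5341, -0.1312, 0.1374]
ee_rot: [-0.0, -0.113, 0.994, 0.0]
wrist_force: [0.2, 0.3, -1.5]
gripper_width: 0.116
gripper_force: 40.7
```

>>> servo_tool --targets '[{"linear": [0,0,0.025],"twist": [0,0,0]},{"linear": [0,0,0.02],"twist": [0,0,0]},{"linear": [0,0,0],"twist": [0,0,0]}]'

```text
clock: 16.15
eef_pos: [0.5342, -0.1313, 0.1357]
ee_rot: [-0.0, -0.113, 0.994, 0.0]
wrist_force: [0.1, -0.4, -1.7]
gripper_width: 0.113
gripper_force: 40.7
```

>>> servo_tool --targets '[{"linear": [0,0,0.02],"twist": [0,0,0]},{"linear": [0,0,0],"twist": [0,0,0]}]'

```text
clock: 16.35
eef_pos: [0.5342, -0.1313, 0.135]
ee_rot: [-0.0, -0.113, 0.994, 0.0]
wrist_force: [0.0, -0.2, -1.4]
gripper_width: 0.113
gripper_force: 40.7
```

>>> servo_tool --targets '[{"linear": [0,0,0.015],"twist": [0,0,0]},{"linear": [0,0,0],"twist": [0,0,0]}]'

```text
clock: 16.55
eef_pos: [0.5342, -0.1313, 0.1345]
ee_rot: [0.0, -0.113, 0.994, -0.0]
wrist_force: [0.3, 0.4, -1.0]
gripper_width: 0.112
gripper_force: 40.7
```

>>> servo_tool --targets '[{"linear": [0,0,0.01],"twist": [0,0,0]},{"linear": [0,0,0],"twist": [0,0,0]}]'

```text
clock: 16.75
eef_pos: [0.5343, -0.1313, 0.1345]
ee_rot: [0.0, -0.113, 0.994, -0.0]
wrist_force: [-1.0, 0.4, 1.5]
gripper_width: 0.109
gripper_force: 41.1
```

Contact at z = 0.1345, the expected home depth. I'll add a little press.

>>> servo_tool --targets '[{"linear": [0,0,0.01],"twist": [0,0,0]},{"linear": [0,0,0],"twist": [0,0,0]},{"linear": [0,0,0],"twist": [0,0,0]}]'

```text
clock: 17.05
eef_pos: [0.5342, -0.1313, 0.1345]
ee_rot: [0.0, -0.113, 0.994, -0.0]
wrist_force: [-3.3, 1.5, 5.4]
gripper_width: 0.109
gripper_force: 41.6
```

>>> servo_tool --targets '[{"linear": [0,0,0],"twist": [0,0,0.4]},{"linear": [0,0,0],"twist": [0,0,0.5]},{"linear": [0,0,0],"twist": [0,0,0.5]},{"linear": [0,0,0],"twist": [0,0,0.5]}]'

```text
clock: 17.45
eef_pos: [0.5347, -0.1311, 0.1345]
ee_rot: [0.001, -0.046, 0.999, 0.0]
wrist_force: [-1.0, 2.3, 5.1]
gripper_width: 0.113
gripper_force: 41.6
```

```bash
cat > st.py <<'E'
from h import *
s=manip.sense(); q=s['ee_rot']; y=2*np.arctan2(q[2],q[1])%(2*np.pi)
f=s['wrist_force']; print('rel',y-np.pi+.262,'pos',s['eef_pos'],'f',f,'tool fx,fy',f[0]*np.cos(y)+f[1]*np.sin(y),f[0]*np.sin(y)-f[1]*np.cos(y),'m',s['moment'],s['clock'],s['q'][5])
E
python3 st.py
```

```text
rel 0.35411670043372157 pos [ 0.53472353 -0.13111856  0.13453323] f [-1.00910944  2.30609007  5.10128974] tool fx,fy 0.7927019702935341 2.3891372598237877 m [0.20553305 0.1962387  0.10395037] 17.45 -1.9655232188340082
```

>>> servo_tool --targets '[{"linear": [0,0,0],"twist": [0,0,0.6]},{"linear": [0,0,0],"twist": [0,0,0.6]},{"linear": [0,0,0],"twist": [0,0,0.6]},{"linear": [0,0,0],"twist": [0,0,0.6]},{"linear": [0,0,0],"twist": [0,0,0.6]}]'

```text
clock: 17.95
eef_pos: [0.5347, -0.1311, 0.1345]
ee_rot: [0.001, 0.059, 0.998, 0.0]
wrist_force: [-1.2, 0.6, 5.3]
gripper_width: 0.111
gripper_force: 41.6
```

```bash
python3 st.py
```

```text
rel 0.14464815250602792 pos [ 0.53467056 -0.13114351  0.13448162] f [-1.24821449  0.56527659  5.30626098] tool fx,fy 1.305813587591159 0.41524441736006024 m [0.1904062  0.20109279 0.24308558] 17.95 -1.7559937578110516
```

>>> servo_tool --targets '[{"linear": [0,0,0],"twist": [0,0,0]},{"linear": [0,0,0],"twist": [0,0,0]}]'

```text
clock: 18.15
eef_pos: [0.5347, -0.1311, 0.1345]
ee_rot: [0.001, 0.057, 0.998, 0.0]
wrist_force: [-0.2, 1.4, 5.1]
gripper_width: 0.109
gripper_force: 41.6
```

```bash
python3 st.py
```

```text
rel 0.14695659736677635 pos [ 0.53470547 -0.13114139  0.1345046 ] f [-0.19699565  1.37936373  5.09965558] tool fx,fy 0.3540303639428417 1.3476327741107181 m [0.23597363 0.14157668 0.07791997] 18.15 -1.7583424192632298
```

>>> servo_tool --targets '[{"linear": [0,0,0],"twist": [0,0,0.3]},{"linear": [0,0,0],"twist": [0,0,0.3]},{"linear": [0,0,0],"twist": [0,0,0.3]},{"linear": [0,0,0],"twist": [0,0,0.3]},{"linear": [0,0,0],"twist": [0,0,0.3]},{"linear": [0,0,0],"twist": [0,0,0.3]},{"linear": [0,0,0],"twist": [0,0,0.3]},{"linear": [0,0,0],"twist": [0,0,0.3]},{"linear": [0,0,0],"twist": [0,0,0.3]},{"linear": [0,0,0],"twist": [0,0,0.3]}]'

```text
clock: 19.15
eef_pos: [0.5347, -0.1312, 0.1345]
ee_rot: [0.001, 0.162, 0.987, 0.0]
wrist_force: [-0.6, 0.8, 5.3]
gripper_width: 0.111
gripper_force: 41.7
```

```bash
python3 st.py
```

```text
rel -0.06305015062382369 pos [ 0.53468691 -0.13121132  0.13452162] f [-0.55494129  0.81972647  5.28096816] tool fx,fy 0.7876664555220547 0.5995772575217937 m [0.19793849 0.16962952 0.24175632] 19.15 -1.5483841884348264
```

>>> servo_tool --targets '[{"linear": [0,0,0],"twist": [0,0,0.3]},{"linear": [0,0,0],"twist": [0,0,0.3]},{"linear": [0,0,0],"twist": [0,0,0.3]},{"linear": [0,0,0],"twist": [0,0,0.3]},{"linear": [0,0,0],"twist": [0,0,0.3]},{"linear": [0,0,0],"twist": [0,0,0.3]},{"linear": [0,0,0],"twist": [0,0,0.3]},{"linear": [0,0,0],"twist": [0,0,0.3]},{"linear": [0,0,0],"twist": [0,0,0.3]},{"linear": [0,0,0],"twist": [0,0,0.3]},{"linear": [0,0,0],"twist": [0,0,0.3]},{"linear": [0,0,0],"twist": [0,0,0.3]},{"linear": [0,0,0],"twist": [0,0,0.3]},{"linear": [0,0,0],"twist": [0,0,0.3]},{"linear": [0,0,0],"twist": [0,0,0.3]},{"linear": [0,0,0],"twist": [0,0,0.3]}]'

```text
clock: 20.75
eef_pos: [0.5347, -0.1313, 0.1345]
ee_rot: [0.001, 0.324, 0.946, 0.0]
wrist_force: [-0.8, 1.2, 5.2]
gripper_width: 0.111
gripper_force: 41.7
```

```bash
python3 st.py
```

```text
rel -0.3981919411826307 pos [ 0.53466359 -0.13129533  0.13451009] f [-0.83137292  1.17397178  5.17964213] tool fx,fy 1.3766401828790364 0.4174356149531565 m [0.16308657 0.20650028 0.2257174 ] 20.75 -1.213288588782612
```

>>> servo_tool --targets '[{"linear": [0,0,0],"twist": [0,0,0.3]},{"linear": [0,0,0],"twist": [0,0,0.3]},{"linear": [0,0,0],"twist": [0,0,0.3]},{"linear": [0,0,0],"twist": [0,0,0.3]},{"linear": [0,0,0],"twist": [0,0,0.3]},{"linear": [0,0,0],"twist": [0,0,0.3]},{"linear": [0,0,0],"twist": [0,0,0.3]},{"linear": [0,0,0],"twist": [0,0,0.3]},{"linear": [0,0,0],"twist": [0,0,0.3]},{"linear": [0,0,0],"twist": [0,0,0.3]},{"linear": [0,0,0],"twist": [0,0,0.3]},{"linear": [0,0,0],"twist": [0,0,0.3]},{"linear": [0,0,0],"twist": [0,0,0.3]},{"linear": [0,0,0],"twist": [0,0,0.3]},{"linear": [0,0,0],"twist": [0,0,0.3]},{"linear": [0,0,0],"twist": [0,0,0.3]},{"linear": [0,0,0],"twist": [0,0,0.3]},{"linear": [0,0,0],"twist": [0,0,0.3]}]'

```text
clock: 22.55
eef_pos: [0.5346, -0.1314, 0.1345]
ee_rot: [0.001, 0.496, 0.868, 0.0]
wrist_force: [-0.1, -0.2, 5.2]
gripper_width: 0.111
gripper_force: 41.7
```

```bash
python3 st.py
python3 - <<'E'
from h import *
a=dict(np.load('pics/s2.png.npz'))['img'].astype(int); c=snap('scene','s3.png'); b=c['img'].astype(int)
t=dict(np.load('pics/t2.png.npz'))['img'].astype(int); c2=snap('top','t3.png'); d=np.abs(c2['img'].astype(int)-t).sum(2)>60
# front of the safe on top image: expected drawer projection zone
X=np.array([np.cos(-.262),np.sin(-.262),0]); o=np.array([.5344,-.131,.08])
for k in(.1,.12,.14): 
  u,v=map(int,np.round(proj(c2,o-k*X))); print(k,u,v,c2['img'][v,u],t[v,u])
ys,xs=np.nonzero(d); print(len(xs), xs.min() if len(xs) else 0, xs.max() if len(xs) else 0, ys.min() if len(xs) else 0, ys.max() if len(xs) else 0)
E
```

```text
rel -0.7752694998249732 pos [ 0.53458022 -0.13138185  0.13448909] f [-0.09652668 -0.19567536  5.24975065] tool fx,fy -0.11938928378065332 -0.18262651789736117 m [0.10336452 0.27558167 0.21828477] 22.55 -0.8362860586793006
0.1 310 275 [72 68 66] [66 61 61]
0.12 308 282 [139 131 122] [133 129 114]
0.14 307 289 [134 126 118] [137 134 121]
3259 59 555 180 419
```

>>> servo_tool --targets '[{"linear": [0,0,0],"twist": [0,0,0.3]},{"linear": [0,0,0],"twist": [0,0,0.3]},{"linear": [0,0,0],"twist": [0,0,0.3]},{"linear": [0,0,0],"twist": [0,0,0.3]},{"linear": [0,0,0],"twist": [0,0,0.3]},{"linear": [0,0,0],"twist": [0,0,0.3]},{"linear": [0,0,0],"twist": [0,0,0]},{"linear": [0,0,0],"twist": [0,0,0]}]'

```text
clock: 23.45
eef_pos: [0.5346, -0.1314, 0.1345]
ee_rot: [0.001, 0.549, 0.836, 0.0]
wrist_force: [-1.9, 0.2, 5.1]
gripper_width: 0.111
gripper_force: 41.7
```

```bash
cat > dr.py <<'E'
from h import *
import sys
t=dict(np.load('pics/t2.png.npz'))['img'].astype(int); c2=snap('top',sys.argv[1])
X=np.array([np.cos(-.262),np.sin(-.262),0]);Y=np.array([-X[1],X[0],0]); o=np.array([.5344,-.131,.08])
for l in (-.08,0,.08):
 for k in(.1,.12,.14): 
  u,v=map(int,np.round(proj(c2,o-k*X+l*Y))); print(l,k,u,v,c2['img'][v,u],t[v,u])
E
python3 st.py; python3 dr.py t4.png
```

```text
rel -0.9003955038511122 pos [ 0.53455147 -0.13142579  0.13453725] f [-1.90202789  0.23867437  5.14616712] tool fx,fy 0.9744206020612839 -1.6508119362782623 m [0.05149674 0.25532127 0.10509547] 23.45 -0.7112411388429437
-0.08 0.1 338 282 [84 79 71] [79 72 68]
-0.08 0.12 336 289 [86 82 75] [91 83 77]
-0.08 0.14 335 296 [134 129 116] [140 132 116]
0 0.1 310 275 [70 63 64] [66 61 61]
0 0.12 308 282 [138 133 121] [133 129 114]
0 0.14 307 289 [139 127 117] [137 134 121]
0.08 0.1 282 269 [84 80 73] [78 73 66]
0.08 0.12 280 276 [136 128 114] [136 128 119]
0.08 0.14 279 283 [136 128 118] [136 132 118]
```

>>> servo_tool --targets '[{"linear": [0,0,0],"twist": [0,0,0.3]},{"linear": [0,0,0],"twist": [0,0,0.3]},{"linear": [0,0,0],"twist": [0,0,0.3]},{"linear": [0,0,0],"twist": [0,0,0]},{"linear": [0,0,0],"twist": [0,0,0]},{"linear": [0,0,0],"twist": [0,0,0]}]'

```text
clock: 24.1
eef_pos: [0.5345, -0.1314, 0.1345]
ee_rot: [0.001, 0.575, 0.818, 0.0]
wrist_force: [-0.7, 0.5, 5.6]
gripper_width: 0.112
gripper_force: 41.7
```

```bash
python3 st.py; python3 dr.py t5.png
```

```text
rel -0.9633574993444556 pos [ 0.53451288 -0.13140874  0.1344932 ] f [-0.73337014  0.52409709  5.57292287] tool fx,fy 0.7414632615592724 -0.5125834202089896 m [0.06371479 0.23970867 0.06172884] 24.1 -0.6482812158703818
-0.08 0.1 338 282 [60 57 54] [79 72 68]
-0.08 0.12 336 289 [61 55 51] [91 83 77]
-0.08 0.14 335 296 [170 157 141] [140 132 116]
0 0.1 310 275 [63 60 58] [66 61 61]
0 0.12 308 282 [99 91 86] [133 129 114]
0 0.14 307 289 [183 174 158] [137 134 121]
0.08 0.1 282 269 [37 32 33] [78 73 66]
0.08 0.12 280 276 [24 31 26] [136 128 119]
0.08 0.14 279 283 [206 197 176] [136 132 118]
```

The drawer has sprung out: pixels in front of the safe changed to the drawer's colours. I'll ease the press, release and retreat straight up.

>>> servo_tool --targets '[{"linear": [0,0,-0.012],"twist": [0,0,-0.1]},{"linear": [0,0,0],"twist": [0,0,0]}]'

```text
clock: 24.35
eef_pos: [0.5345, -0.1314, 0.1345]
ee_rot: [0.001, 0.572, 0.82, 0.0]
wrist_force: [0.8, -0.2, 3.5]
gripper_width: 0.114
gripper_force: 41.5
```

>>> servo_tool --targets '[{"linear": [0,0,0],"twist": [0,0,0]},{"linear": [0,0,0],"twist": [0,0,0]},{"linear": [0,0,0],"twist": [0,0,0]},{"linear": [0,0,0],"twist": [0,0,0]},{"linear": [0,0,0],"twist": [0,0,0]},{"linear": [0,0,0],"twist": [0,0,0]},{"linear": [0,0,0],"twist": [0,0,0]}]' --jaw 0.2

```text
clock: 25.05
eef_pos: [0.5342, -0.1313, 0.1341]
ee_rot: [-0.0, 0.573, 0.82, -0.0]
wrist_force: [0.4, 0.3, 0.1]
gripper_width: 0.599
gripper_force: 0.0
```

>>> servo_tool --targets '[{"linear": [0,0,-0.1],"twist": [0,0,0]},{"linear": [0,0,-0.2],"twist": [0,0,0]},{"linear": [0,0,-0.4],"twist": [0,0,0]},{"linear": [0,0,-0.5],"twist": [0,0,0]},{"linear": [0,0,-0.5],"twist": [0,0,0]},{"linear": [0,0,-0.5],"twist": [0,0,0]},{"linear": [0,0,-0.5],"twist": [0,0,0]},{"linear": [0,0,-0.3],"twist": [0,0,0]},{"linear": [0,0,0],"twist": [0,0,0]},{"linear": [0,0,0],"twist": [0,0,0]}]'

```text
clock: 26.05
eef_pos: [0.5343, -0.1313, 0.2541]
ee_rot: [0.0, 0.573, 0.82, 0.0]
wrist_force: [0.1, -0.2, -0.2]
gripper_width: 0.6
gripper_force: 0.0
```

```bash
python3 st.py
python3 - <<'E'
from h import *
c=snap('wrist','w9.png'); b=snap('scene','s9.png')
a=cv2.resize(c['img'],(533,400)); u,v=239,183
d=cv2.resize(b['img'][v-70:v+80,u-50:u+50],(267,400))
cv2.imwrite('pics/f9.png',np.hstack([a,d])[:,:,::-1])
E
```

```text
rel -0.9571551980518891 pos [ 0.53425264 -0.13128294  0.25412954] f [ 0.09676286 -0.19450111 -0.24116389] tool fx,fy -0.21592823354784946 0.023848057762487662 m [ 0.00211283  0.02081795 -0.01707272] 26.05 -0.6544426398489267
```

View pics/f9.png

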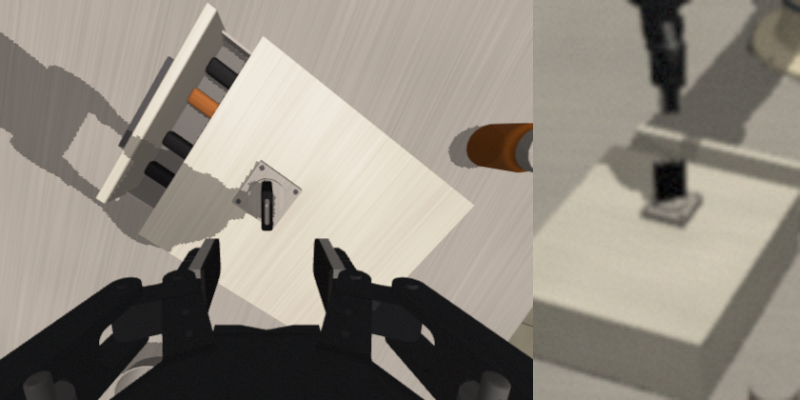

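The drawer is fully out with the knife handles showing at (160–225, 70–175). The key stands upright and home in the boss at (267,205), and the gripper is clear.

```bash
python3 -c "
from plant import manip; print(manip.sign_off())"
```

```text
the job is handed in; nothing more can be done
None
```

The drawer is unlocked and sprung out, the key stands fully home in the lock, the gripper is clear of everything, and the job was handed in at about 26 s of the 72 s allowed.

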